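# Close up the chisel case

## Task

Close up the chisel case for the day: the wide chisel is propped with its handle on the left rim of the case and keeps the lid from shutting, so push it by the butt of its handle along its trough until the handle drops down inside. Then push the lid over and let it down gently, without a slam, until it is fully shut, and last swing the wooden turn button on the front rail all the way round, square over the lid. Do it all by pushing with the fingertips; do not pick up the chisel or anything else, and leave the other tools where they lie.

Things in the scene. Friction and masses are not known exactly. Their poses are not given: they have to be found in the camera images.
- case: pale wooden chisel case fixed on the bench, 128 (x) x 260 (y) mm; origin under its centre; x from front rail to hinged back, y along it to the end where the handle is propped (left seen from the robot). Floor 10 mm up, inside 94 x 240 mm; end walls (10 mm thick) and back 42 mm high, front rail (x -64 to -38) 52 mm. The middle of three troughs, centred on x = +3, 30 mm wide, is the wide chisel's
- chisel: wide chisel that keeps the lid open, 213 mm long, round beech handle 24 mm thick, 20 mm blade, 140 g, loose; y from blade to handle, origin mid-length on its underside. Tip on the floor of the middle trough, handle on the rim of the +y end wall, butt 13 to 28 mm beyond it. Once the butt is pushed along the case's -y past that wall's inner face (y = +120), the handle drops into the trough
- chisel_butt (a point): centre of the flat butt end of that chisel's handle; about 62 mm over the bench when propped, about 22 mm when home
- case_lid (a joint): angle of the brown wooden lid in rad: 0 shut flat on the rims, 1.57 upright, larger leaning back, stop at 2.05. The hinge is stiff (about 0.2 N m), so the lid stays at any angle
- lid_hinge (a point): middle of the lid's hinge line, on the top of the back wall, 42 mm up; the line runs along the case's y
- lid_edge (a point): middle of the lid's free edge on the lid's outer face (top when shut, back when open), 100 mm from the hinge line and 11 mm off its plane; the lid is 258 mm long, 10 mm thick, and its top when shut is 53 mm over the bench, in line with the front rail's top at 52 mm
- case_catch (a joint): angle of the dark wooden turn button on the front rail, rad: 0 along the rail (pointing to the case's -y, right), growing anticlockwise seen from above; negative points out towards the robot; 1.571 (stop) points square over the lid (the case's +x). Stiff, about 0.04 N m; stays where it is put
- catch_pivot (a point): pivot axis of the turn button, at mid-thickness, in the middle of the rail's width, 60 mm over the bench
- catch_tip (a point): free end of the turn button, mid-thickness, 50 mm from the pivot (wood ends 5 mm farther); the button is 16 mm wide, 14 mm thick, its underside 53 mm and its top 67 mm over the bench
- narrow_chisel: narrow chisel lying home in the case's back trough, bystander
- brush: red-brown flat brush lying in the case's front trough, 9 mm thick, bystander
- square: try square with dark stock, lying on the bench right of the case, bystander
- pliers: steel locking pliers lying on the bench right of the try square, 12 mm thick, bystander
- glue: glue bottle with orange cap, 114 mm high, right of the case in front of the bandsaw, bystander
- oak_blank: oak carving blank 40x70x28 mm behind the case, bystander

How it is judged:
By the outcome, as a careful person would: the job done as asked, in the order asked, and still so for the second after the job is handed in, with the robot touching nothing.
It also fails if it takes over 61 s, if anything falls off the work surface, if the arm or the gripper's body presses on something with over 40 N, if the wrist force passes 120 N, or if a joint passes its speed limit or range.

## Robot

A 6-joint arm with a two-finger parallel gripper is mounted at the origin on a cart in front of the work surface, level with it; the furniture and walls round the work are solid. World frame = base frame: x ahead of the robot, y to its left, z up, the work surface at z = 0. Lengths are in mm, angles in rad, forces in N, time in s.
With the tool pointing down it reaches from about 350 to 800 mm from the base axis. Payload 7.3 kg.
Tool frame: the origin (TCP) lies where the fingers leave the gripper's body, on its centre line; the fingertips stand 73 mm ahead of it and the grasp point (between the pads) lies 54 mm ahead of it; z points along the fingers, y is the line along which they close (so a half turn about z gives the same grasp; the last joint's range is limited). The gripper opens to 85 mm and grips with 20 to 120 N. Pads are 22 mm wide; open, the fingers measure 114 mm over their backs; the gripper's body (76 mm by 85 mm) begins 54 mm behind the grasp point. The pads swing forward as they close: fully open they stand 13 mm farther back than shut.
Start: joints at [-1.41, 0.342, 1.524, -0, 1.275, -0.146], TCP at [158.576, -500.491, 303.922] pointing down, gripper open.
Joint ranges: [-2.53, 2.53], [-0.77, 2.02], [0.04, 2.7], [-1, 4.14], [0.28, 2.66], [-3.11, 3.11]. Speed limits (rad/s): [2.57, 2.57, 3.14, 3.14, 3.14, 3.14].

## Interface

Orientations are given as a unit quaternion [x, y, z, w].
In Python, from workcell import get_state, eyes, r gives the robot as it stands.
- The arm moves only by the tool carry_out, never from a script. Its argument "targets" is a list of rows, each an object of numbers: "dx", "dy", "dz": the shift along the tool's x, y, z in m; "twist": the turn about the tool's z in rad. In form: [{"dx": .., "dy": .., "dz": .., "twist": ..}, ...]. A call has 1 to 10 rows; each row shifts and turns the commanded pose from where the row before left it, along the tool's axes as they then stand; what a row does not reach is not made up. A row lasts 1/10 s, in which the tool goes at most 50 mm and 8.59 degrees, less where a joint would pass 70% of its speed; a pose out of reach is approached as far as the arm can. A call with a gripper value outside its range is refused whole. "claw" is the closure, from 0 (fully open) to 1 (shut), set as the call begins (left out, the last holds). The fingers move at their own pace and stop on an object; the grip force is fixed at half the most. Time passes only in rows, so rows that do not move let the fingers close. It gives the time, the measured TCP pose, the force, the opening and the grip force at its end, in the units of the state.
- get_state(): the state, without advancing time (a new reading comes with each control period).
- eyes.get_image(name): name is "scene" or "top"; returns a dict with "frame" (480x640x3 uint8, red, green, blue), "mtx" (3x3 intrinsics, pixels), "dist" ([k1, k2, p1, p2, k3] as OpenCV has them; the pictures are not rectified), "T" (4x4, takes a point from camera to world coordinates). Camera axes: x right, y up, looking along -z (the intrinsics and any distortion apply to the point x, -y, -z); pixel columns grow to the right and rows downward; lengths in mm; the calibration is good to about 2 mm. A picture is of the moment at which its call begins. There is no depth.
- r.sign_off(): hands the job in; it is judged then, once.
The state is a dict: "time_s": time; "qpos": joint angles; "joint_velocities": joint speeds; "joint_torque": joint torques, N m; "tcp_pos": TCP position; "tool_rot": TCP orientation; "ft_force": force on the tool from outside, world axes, zero at the start; "ft_torque": the same for the moment, N m; "grip_width": finger opening in mm; "grip_force": force on a finger pad.
Only numpy, scipy, OpenCV 4.12 (cv2) and the standard library are available. Lean on these libraries where they do the work, as an engineer would, in place of code of your own. Each camera call takes 0.05 s, during which the arm holds its last target. There are 200 camera calls.

## Working session

There is one attempt and no reset: what is moved stays moved. The work goes in short steps, Python scripts to look and compute and a tool call to move; the robot and the scene stay as the last step left them, time stands still between calls to the robot, and variables do not carry over. Pictures are saved under pics/ and viewed, at most 10 in all, crops included, and the job is handed in when it is done.

Besides the shell and the picture viewer there is one more tool, called after "Call:" as name(argument=value, ...), one argument or row to a line, values as JSON. carry_out: Moves the arm, as the interface text tells. Its arguments: {"type":"object","properties":{"targets":{"type":"array"},"claw":{"type":"number"}},"required":["targets"]}

```bash
mkdir -p pics; cat > h.py <<'E'
import numpy as np, cv2
from workcell import get_state, eyes, r
def snap(n,f):
    d=eyes.get_image(n); cv2.imwrite(f'pics/{f}.png',d['frame'][:,:,::-1]); np.savez(f'pics/{f}.npz',m=d['mtx'],d=d['dist'],T=d['T']); return d
def ray(f,u,v):
    q=np.load(f'pics/{f}.npz'); p=cv2.undistortPoints(np.array([[[u,v]]],float),q['m'],q['d'])[0,0]
    T=q['T']; return T[:3,3], T[:3,:3]@np.array([p[0],-p[1],-1])
def atz(f,u,v,z):
    o,d=ray(f,u,v); return (o+d*(z-o[2])/d[2]).round(1)
def pix(f,P):
    q=np.load(f'pics/{f}.npz'); T=q['T']; c=(np.array(P,float)-T[:3,3])@T[:3,:3]
    return cv2.projectPoints((c*[1,-1,-1]).reshape(-1,1,3),np.zeros(3),np.zeros(3),q['m'],q['d'])[0].reshape(-1,2).round(1)
E
python3 -c "
from h import *
for n in ('scene','top'):
    d=snap(n,n+'0'); print(d['T'].round(2).tolist())
print(get_state())"
```

```text
[[-0.9, 0.29, -0.31, 284.23], [-0.43, -0.64, 0.64, 660.26], [-0.01, 0.71, 0.7, 700.95], [0.0, 0.0, 0.0, 1.0]]
[[-0.11, 0.97, -0.21, 351.75], [-0.99, -0.11, 0.02, 97.0], [-0.0, 0.22, 0.98, 1108.53], [0.0, 0.0, 0.0, 1.0]]
{'time_s': 0.1, 'qpos': array([-1.41000971e+00,  3.42697481e-01,  1.52488247e+00,  1.29546406e-05,
        1.27539247e+00, -1.45972979e-01]), 'joint_velocities': array([ 0.0020062 , -0.00058231, -0.00073269, -0.00113352, -0.00132593,
        0.00042943]), 'joint_torque': array([ 1.71285403e-03, -4.34447014e+01, -2.46491683e+01, -9.39598863e-05,
        4.71546926e-03,  4.68694566e-06]), 'tcp_pos': array([ 158.53411399, -500.24322707,  303.28593907]), 'tool_rot': array([ 9.88260415e-01,  1.52777213e-01,  1.08549530e-06, -6.89909253e-04]), 'ft_force': array([ 0.22491403,  0.25703956, -0.43017361]), 'ft_torque': array([ 0.01210658,  0.01896189, -0.03489452]), 'grip_force': 0.0, 'grip_width': 85.4475958351554}
```

View pics/top0.png

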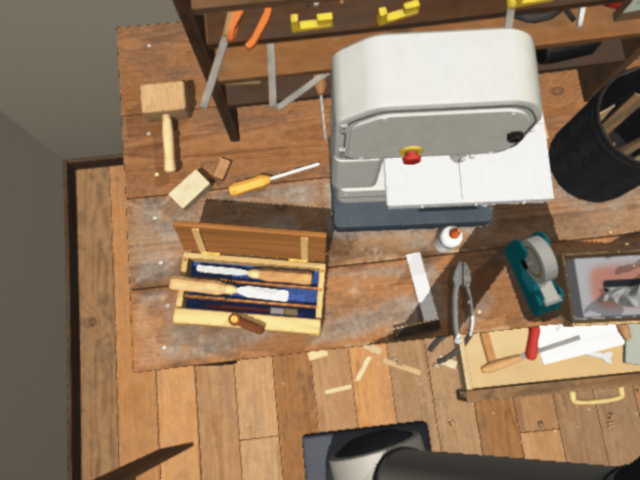

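View pics/scene0.png

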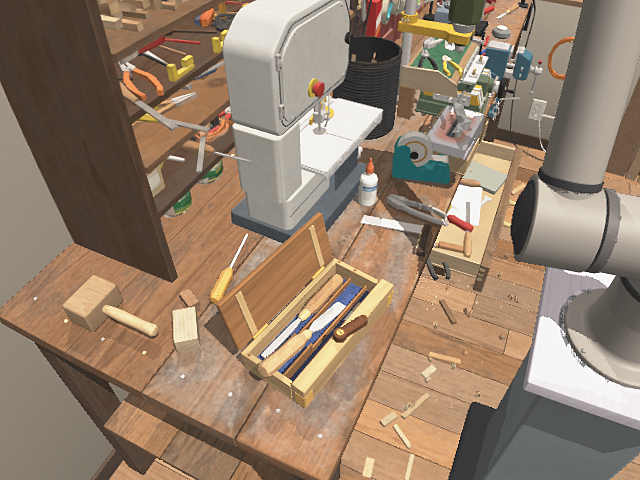

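Top view: the case is at about (175–327, 222–333), the chisel butt at about (171,285), the button from pivot (236,320) to tip (264,328). The lid leans back. I'll zoom in.

```bash
python3 -c "
import cv2,numpy as np
a=cv2.resize(cv2.imread('pics/top0.png')[195:345,155:345],None,fx=4,fy=4,interpolation=3)
cv2.imwrite('pics/ct.png',a)
b=cv2.resize(cv2.imread('pics/scene0.png')[205:410,205:405],None,fx=2.9,fy=2.9,interpolation=3)
cv2.imwrite('pics/cs.png',b)"
```

```text
(no output)
```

View pics/ct.png

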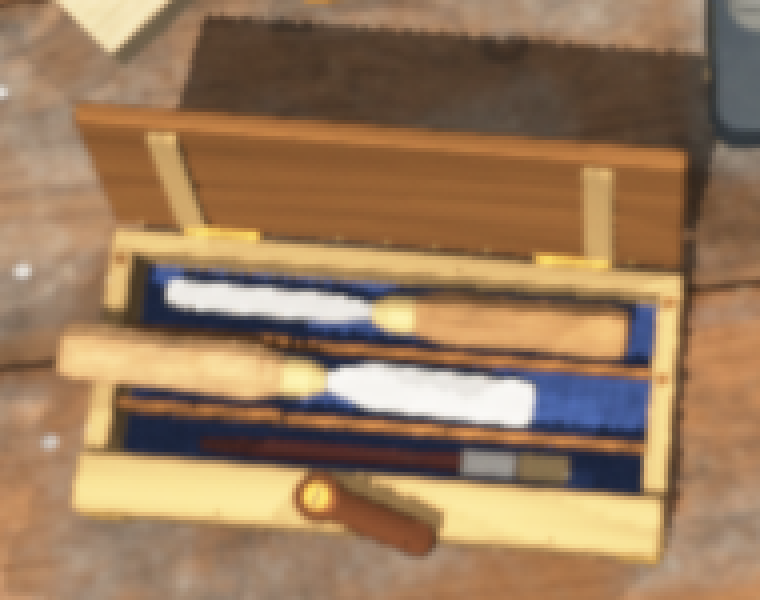

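View pics/cs.png

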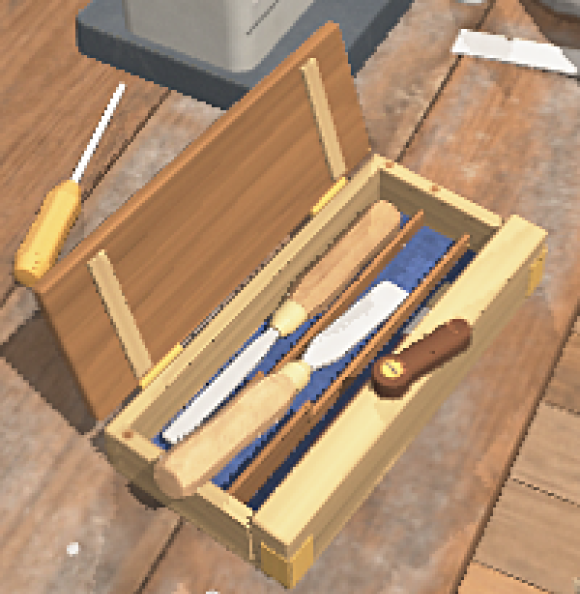

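Crop: rail corners at (75,510), (80,452), (660,557), (668,492); button pivot (318,494), wood end about (432,545); butt (60,350); outer lid edge from (78,103) to (686,150). Next I fit the case pose from both views.

```bash
cat > fit.py <<'E'
from h import *
from scipy.optimize import least_squares
ct=lambda u,v:(155+u/4-.4,195+v/4-.4); cs=lambda u,v:(205+u/2.9-.3,205+v/2.9-.3)
obs=[('top0',ct(75,510),(-64,130,52)),('top0',ct(80,452),(-38,130,52)),('top0',ct(660,558),(-64,-130,52)),('top0',ct(668,492),(-38,-130,52)),
('top0',ct(115,230),(64,130,42)),('top0',ct(684,275),(64,-130,42)),
('scene0',cs(253,518),(-38,130,52)),('scene0',cs(290,550),(-64,130,52)),('scene0',cs(512,215),(-38,-130,52)),('scene0',cs(547,232),(-64,-130,52)),('scene0',cs(376,155),(64,-130,42))]
def W(p,P):
    c,s=np.cos(p[2]),np.sin(p[2]); return (p[0]+c*P[0]-s*P[1],p[1]+s*P[0]+c*P[1],P[2])
def lid(a,y):  # outer edge of lid
    return (64-100*np.cos(a)+11*np.sin(a), y, 42+100*np.sin(a)+11*np.cos(a))
lo=[('top0',ct(78,103),129),('top0',ct(686,150),-129),('scene0',cs(35,285),129),('scene0',cs(333,22),-129)]
def f(p):
    e=[pix(n,W(p,P))[0]-q for n,q,P in obs]+[pix(n,W(p,lid(p[3],y)))[0]-q for n,q,y in lo]
    return np.concatenate(e)
s=least_squares(f,[480,280,0.1,1.8],diff_step=1e-3,x_scale=[100,100,.1,.1]);p=s.x
if __name__=='__main__':
    print(p, np.round(s.fun.reshape(-1,2),1).tolist())
    inv=lambda w:np.round([np.cos(p[2])*(w[0]-p[0])+np.sin(p[2])*(w[1]-p[1]),-np.sin(p[2])*(w[0]-p[0])+np.cos(p[2])*(w[1]-p[1]),w[2]],1)
    print('pivot',inv(atz('top0',*ct(318,494),67)),inv(atz('scene0',*cs(392,368),67)))
    print('wood end',inv(atz('top0',*ct(436,543),60)),inv(atz('scene0',*cs(470,330),67)))
    print('butt',inv(atz('top0',*ct(58,350),62)),inv(atz('scene0',*cs(177,475),62)))
    o=inv(atz('top0',*ct(58,350),62)); 
    for n,P in [('hinge',(64,0,42)),('lidedge',lid(p[3],0)),('pivot',(-51,0,60)),('butt',(3,145,62))]: print(n,np.round(W(p,P),1))
E
python3 fit.py
```

```text
[4.94682786e+02 2.06346210e+02 6.51468443e-02 1.80429563e+00] [[9.3, 18.8], [6.3, 18.4], [9.8, -20.0], [5.2, -18.0], [-8.2, 18.1], [-8.8, -18.1], [22.8, 1.7], [26.5, -3.7], [-13.9, -13.6], [-12.1, -15.8], [-19.1, -3.4], [-14.6, 21.1], [-13.8, -17.2], [9.0, 20.3], [-22.9, 0.4]]
pivot [-42.6  34.6  67. ] [-43.6  36.1  67. ]
wood end [-71.9 -11.9  60. ] [-75.4  -3.4  67. ]
butt [ 40.8 138.7  62. ] [ 38.3 136.1  62. ]
hinge [558.5 210.5  42. ]
lidedge [592.3 212.7 136.7]
pivot [443.8 203.   60. ]
butt [488.2 351.2  62. ]
```

```bash
sed -i 's/.reshape(-1,2).round(1)/.reshape(-1,2)/' h.py; python3 fit.py
```

```text
[ 4.94158534e+02  2.09575408e+02 -1.93187344e-01  1.82526791e+00] [[-1.8, 0.4], [-1.0, 0.1], [-0.4, 0.2], [-1.2, 1.8], [-0.7, -0.0], [-0.6, 0.0], [-0.8, -0.9], [0.4, -2.6], [0.6, -2.3], [1.3, -1.8], [0.3, -1.7], [-0.9, 0.4], [0.3, 0.8], [-0.8, 0.9], [-1.0, -1.0]]
pivot [-48.9  19.5  67. ] [-50.3  20.7  67. ]
wood end [-65.4 -32.9  60. ] [-70.9 -25.7  67. ]
butt [  5.2 141.5  62. ] [  3.4 138.2  62. ]
hinge [557.  197.3  42. ]
lidedge [592.1 190.4 136. ]
pivot [444.1 219.4  60. ]
butt [524.9 351.3  62. ]
```

Case pose: (494, 209.6), yaw −0.193. The fit agrees to about 2 px, and the pivot comes out at x ≈ −50 against −51 given. Lid is at about 1.83 rad, the button at about −0.35, the butt at case y ≈ 141. I'll turn the tool so that tool x = case x and tool y = case −y, then travel.

Call:
carry_out(
  targets=[
    {"twist": 0.125},
    {"twist": 0.125},
    {"twist": 0.125},
    {"twist": 0.125},
    {"dx": 0.02,"dy": -0.04},
    {"dx": 0.02,"dy": -0.04},
    {"dx": 0.02,"dy": -0.04},
    {"dx": 0.02,"dy": -0.04},
    {"dx": 0.02,"dy": -0.04},
    {"dx": 0.02,"dy": -0.04},
  ],
  claw=1,
)

```text
invalid input
```

Call:
carry_out(
  targets=[
    {"dx": 0.02,"dy": -0.04},
    {"dx": 0.02,"dy": -0.04},
    {"dx": 0.02,"dy": -0.04},
    {"dx": 0.02,"dy": -0.04},
    {"dy": -0.04},
    {"dy": -0.04},
    {"dy": -0.04},
    {"dy": -0.04},
    {"dy": -0.04},
    {"dy": -0.04},
  ],
)

```text
invalid input
```

```bash
cat > st.py <<'E'
from h import *
s=get_state(); X=s['tcp_pos']-[494.2,209.6,0]; c,n=np.cos(-.193),np.sin(-.193)
a=2*np.arctan2(s['tool_rot'][1],s['tool_rot'][0])
R=lambda v:np.round([c*v[0]+n*v[1],-n*v[0]+c*v[1],v[2]],1)
print(s['time_s'],'case',R(X),'tip z',round(X[2]-73,1),'yaw',(a+np.pi)%(2*np.pi)-np.pi,'F',R(s['ft_force']),'w',s['grip_width'],'q6',s['qpos'][5])
E
python3 st.py
```

```text
0.1 case [-193.3 -761.   303.3] tip z 230.3 yaw 0.3067558116175473 F [ 0.2  0.3 -0.4] w 85.4475958351554 q6 -0.1459729786299099
```

Call:
carry_out(
  targets=[
    {"dx": 0,"dy": 0,"dz": 0,"twist": 0.125},
    {"dx": 0,"dy": 0,"dz": 0,"twist": 0.125},
    {"dx": 0,"dy": 0,"dz": 0,"twist": 0.125},
    {"dx": 0,"dy": 0,"dz": 0,"twist": 0.125},
    {"dx": 0.02,"dy": -0.04,"dz": 0,"twist": 0},
    {"dx": 0.02,"dy": -0.04,"dz": 0,"twist": 0},
    {"dx": 0.02,"dy": -0.04,"dz": 0,"twist": 0},
    {"dx": 0.02,"dy": -0.04,"dz": 0,"twist": 0},
    {"dx": 0.02,"dy": -0.04,"dz": 0,"twist": 0},
    {"dx": 0.02,"dy": -0.04,"dz": 0,"twist": 0},
  ],
  claw=1,
)

```text
time_s: 1.1
tcp_pos: [323.1, -286.3, 303.8]
tool_rot: [0.995, -0.097, -0.0, -0.0]
ft_force: [0.6, 0.1, -0.3]
grip_width: 0.0
grip_force: 0.0
```

```bash
python3 st.py
```

```text
1.1 case [ -72.8 -519.6  303.8] tip z 230.8 yaw -0.19360318741262184 F [ 0.6  0.2 -0.3] w 0.03867204840424353 q6 0.8612850184728769
```

Call:
carry_out(
  targets=[
    {"dx": 0.019,"dy": -0.04,"dz": 0,"twist": 0},
    {"dx": 0.019,"dy": -0.04,"dz": 0,"twist": 0},
    {"dx": 0.019,"dy": -0.04,"dz": 0,"twist": 0},
    {"dx": 0.019,"dy": -0.04,"dz": 0,"twist": 0},
    {"dx": 0,"dy": -0.04,"dz": 0,"twist": 0},
    {"dx": 0,"dy": -0.04,"dz": 0,"twist": 0},
    {"dx": 0,"dy": -0.04,"dz": 0,"twist": 0},
    {"dx": 0,"dy": -0.04,"dz": 0,"twist": 0},
    {"dx": 0,"dy": -0.04,"dz": 0,"twist": 0},
    {"dx": 0,"dy": -0.04,"dz": 0,"twist": 0},
  ],
)

```text
time_s: 2.1
tcp_pos: [473.7, 91.7, 303.6]
tool_rot: [0.995, -0.096, -0.0, 0.0]
ft_force: [1.0, 0.1, -0.2]
grip_width: -0.3
grip_force: 0.0
```

Call:
carry_out(
  targets=[
    {"dx": 0,"dy": -0.04,"dz": 0,"twist": 0},
    {"dx": 0,"dy": -0.04,"dz": 0,"twist": 0},
    {"dx": 0,"dy": -0.04,"dz": 0,"twist": 0},
    {"dx": 0,"dy": -0.04,"dz": 0,"twist": 0},
    {"dx": 0,"dy": -0.04,"dz": 0,"twist": 0},
    {"dx": 0,"dy": -0.04,"dz": 0,"twist": 0},
    {"dx": 0,"dy": -0.04,"dz": 0,"twist": 0},
    {"dx": 0,"dy": -0.02,"dz": 0,"twist": 0},
    {"dx": 0,"dy": 0,"dz": 0,"twist": 0},
  ],
)

```text
time_s: 3.0
tcp_pos: [530.9, 386.9, 302.3]
tool_rot: [0.995, -0.095, -0.001, 0.0]
ft_force: [0.1, -0.1, -1.1]
grip_width: -0.2
grip_force: 0.0
```

```bash
python3 st.py
```

```text
3.0 case [  2.  181.1 302.3] tip z 229.3 yaw -0.1902041404421131 F [ 0.1 -0.1 -1.1] w -0.22954853944505352 q6 2.2739352240887243
```

Call:
carry_out(
  targets=[
    {"dx": 0,"dy": 0,"dz": 0.035,"twist": 0},
    {"dx": 0,"dy": 0,"dz": 0.035,"twist": 0},
    {"dx": 0,"dy": 0,"dz": 0.035,"twist": 0},
    {"dx": 0,"dy": 0,"dz": 0.035,"twist": 0},
    {"dx": 0,"dy": 0,"dz": 0.032,"twist": 0},
    {"dx": 0,"dy": 0,"dz": 0,"twist": 0},
  ],
)

```text
time_s: 3.6
tcp_pos: [529.1, 382.0, 126.8]
tool_rot: [0.995, -0.097, -0.004, 0.003]
ft_force: [-0.3, -0.3, -0.5]
grip_width: 0.0
grip_force: 0.0
```

```bash
python3 st.py; python3 -c "
from h import *
a=snap('scene','s1')['frame'][180:420,180:420,::-1]; b=snap('top','t1')['frame'][195:345,130:345,::-1]
a=cv2.resize(a,(460,460),interpolation=3); b=cv2.resize(b,(336,234),interpolation=3)
o=np.zeros((460,796,3),np.uint8);o[:,:460]=a;o[:234,460:]=b;cv2.imwrite('pics/m1.png',o)"
```

```text
3.6 case [  1.2 175.9 126.8] tip z 53.8 yaw -0.19400789663445916 F [-0.2 -0.3 -0.5] w 0.04219427998999533 q6 2.273095125765759
```

View pics/m1.png

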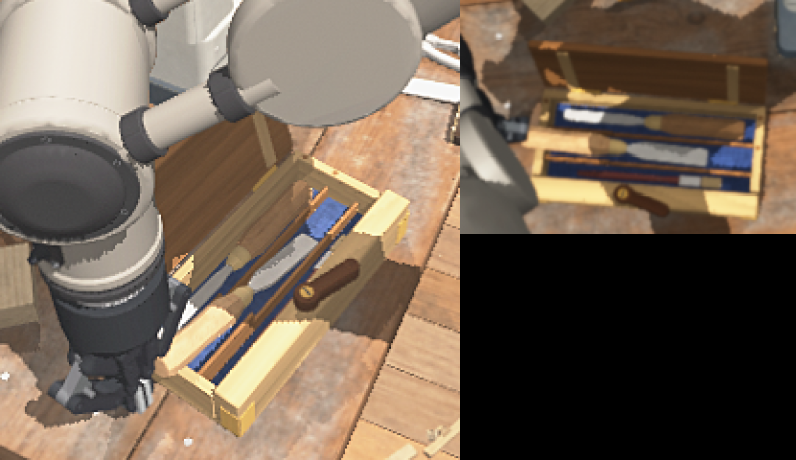

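The finger stands just behind the butt (about (165,365) in the left crop) and in line with it, so I push.

Call:
carry_out(
  targets=[
    {"dx": 0.002,"dy": 0.005,"dz": 0,"twist": 0},
    {"dx": 0,"dy": 0.005,"dz": 0,"twist": 0},
    {"dx": 0,"dy": 0.005,"dz": 0,"twist": 0},
    {"dx": 0,"dy": 0.004,"dz": 0,"twist": 0},
    {"dx": 0,"dy": 0.004,"dz": 0,"twist": 0},
    {"dx": 0,"dy": 0.004,"dz": 0,"twist": 0},
  ],
)

```text
time_s: 4.3
tcp_pos: [528.2, 357.2, 132.1]
tool_rot: [0.995, -0.097, 0.0, -0.0]
ft_force: [-0.8, 0.6, 0.0]
grip_width: 0.3
grip_force: 0.4
```

Call:
carry_out(
  targets=[
    {"dx": 0,"dy": 0.003,"dz": 0,"twist": 0},
    {"dx": 0,"dy": 0.003,"dz": 0,"twist": 0},
    {"dx": 0,"dy": 0.003,"dz": 0,"twist": 0},
    {"dx": 0,"dy": 0.003,"dz": 0,"twist": 0},
  ],
)

```text
time_s: 4.7
tcp_pos: [525.8, 345.6, 131.8]
tool_rot: [0.995, -0.096, -0.0, 0.0]
ft_force: [-0.0, 0.4, -0.1]
grip_width: 0.2
grip_force: 0.3
```

```bash
python3 st.py; python3 -c "
from h import *
snap('scene','s2')"
```

```text
4.7 case [  5.  139.5 131.8] tip z 58.8 yaw -0.1931584881999946 F [-0.1  0.4 -0.1] w 0.21282386499927888 q6 2.2236524481203426
```

Call:
carry_out(
  targets=[
    {"dx": -0.002,"dy": 0.003,"dz": 0,"twist": 0},
    {"dx": 0,"dy": 0.003,"dz": 0,"twist": 0},
    {"dx": 0,"dy": 0.003,"dz": 0,"twist": 0},
    {"dx": 0,"dy": 0.003,"dz": 0,"twist": 0},
  ],
)

```text
time_s: 5.15
tcp_pos: [521.5, 334.0, 131.8]
tool_rot: [0.995, -0.096, -0.0, 0.0]
ft_force: [0.5, 0.9, 0.3]
grip_width: -0.1
grip_force: 0.2
```

```bash
python3 st.py; python3 -c "
from h import *
a=snap('scene','s3')['frame'][240:420,200:380,::-1]; b=cv2.imread('pics/s2.png')[240:420,200:380]
cv2.imwrite('pics/m2.png',cv2.resize(np.hstack([b,a]),(796,398),interpolation=3))"
```

```text
5.15 case [  2.9 127.4 131.8] tip z 58.8 yaw -0.19316957133422363 F [0.3 0.9 0.3] w -0.06343609825386362 q6 2.2101146825579807
```

View pics/m2.png

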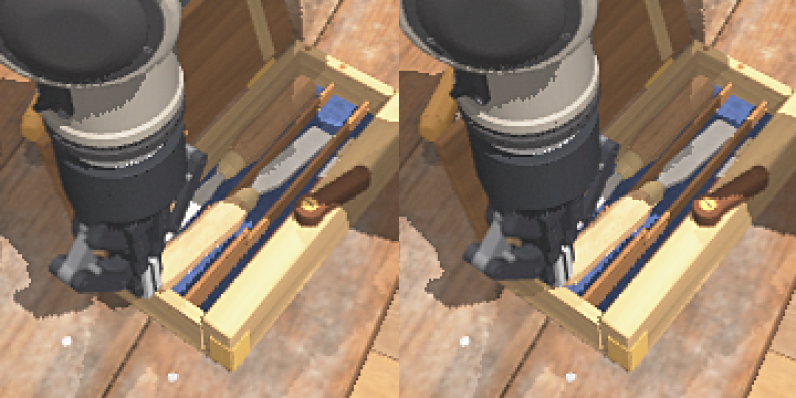

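The chisel is sliding (ferrule from about (240,205) left to (625,190) right), so I keep going a little and then look from above.

Call:
carry_out(
  targets=[
    {"dx": 0,"dy": 0.003,"dz": 0,"twist": 0},
    {"dx": 0,"dy": 0.003,"dz": 0,"twist": 0},
    {"dx": 0,"dy": 0.003,"dz": 0,"twist": 0},
    {"dx": 0,"dy": 0,"dz": 0,"twist": 0},
    {"dx": 0,"dy": 0,"dz": 0,"twist": 0},
  ],
)

```text
time_s: 5.7
tcp_pos: [519.9, 325.4, 131.9]
tool_rot: [0.995, -0.097, 0.0, 0.0]
ft_force: [-0.7, 0.2, 0.4]
grip_width: -0.1
grip_force: 0.0
```

Call:
carry_out(
  targets=[
    {"dx": 0,"dy": -0.01,"dz": 0,"twist": 0},
    {"dx": 0,"dy": -0.015,"dz": -0.03,"twist": 0},
    {"dx": 0,"dy": -0.02,"dz": -0.03,"twist": 0},
    {"dx": 0,"dy": -0.02,"dz": -0.035,"twist": 0},
    {"dx": 0.03,"dy": -0.02,"dz": -0.01,"twist": 0},
    {"dx": 0.03,"dy": -0.02,"dz": 0,"twist": 0},
    {"dx": 0.03,"dy": 0,"dz": 0,"twist": 0},
    {"dx": 0.03,"dy": 0,"dz": 0,"twist": 0},
    {"dx": 0.02,"dy": 0,"dz": 0,"twist": 0},
  ],
)

```text
time_s: 6.6
tcp_pos: [678.9, 401.8, 236.1]
tool_rot: [0.995, -0.097, 0.0, 0.0]
ft_force: [0.8, -0.9, -0.4]
grip_width: 0.1
grip_force: 0.0
```

```bash
python3 st.py; python3 -c "
from h import *
a=snap('scene','s3b')['frame'][200:410,200:410,::-1]; b=snap('top','t3')['frame'][195:345,155:345,::-1]
cv2.imwrite('pics/m3.png',np.hstack([cv2.resize(a,(398,398),interpolation=3),cv2.resize(b,(398,398),interpolation=3)]))"
```

```text
6.6 case [144.4 224.1 236.1] tip z 163.1 yaw -0.1934798597199774 F [ 0.9 -0.7 -0.4] w 0.10358744205510664 q6 2.201791338568773
```

View pics/m3.png

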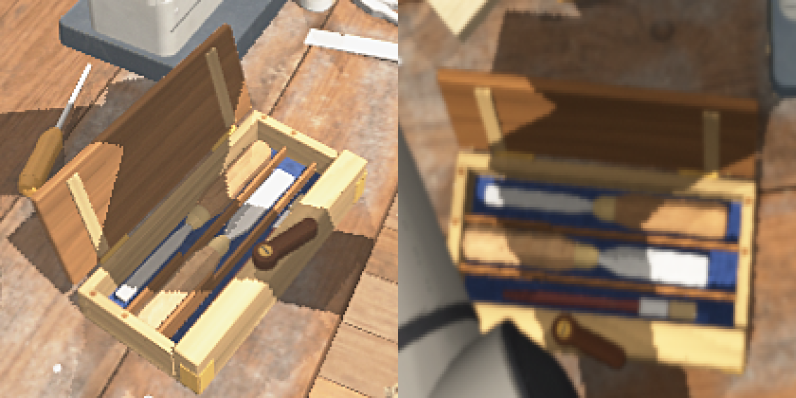

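The chisel lies home in the middle trough, its butt at about (470,245) in the right crop, inside the end wall. Next I move behind the lid.

Call:
carry_out(
  targets=[
    {"dx": 0,"dy": 0.04,"dz": 0,"twist": 0},
    {"dx": 0,"dy": 0.04,"dz": 0,"twist": 0},
    {"dx": 0,"dy": 0.04,"dz": 0,"twist": 0},
    {"dx": 0,"dy": 0.04,"dz": 0,"twist": 0},
    {"dx": 0,"dy": 0.035,"dz": 0,"twist": 0},
    {"dx": 0,"dy": 0,"dz": 0.03,"twist": 0},
    {"dx": 0,"dy": 0,"dz": 0.03,"twist": 0},
    {"dx": 0,"dy": 0,"dz": 0,"twist": 0},
    {"dx": 0,"dy": 0,"dz": 0,"twist": 0},
  ],
)

```text
time_s: 7.6
tcp_pos: [639.6, 211.2, 177.3]
tool_rot: [0.995, -0.096, -0.0, 0.0]
ft_force: [0.4, -0.0, -0.3]
grip_width: 0.3
grip_force: 0.0
```

```bash
python3 st.py; python3 - <<'E'
import numpy as np
# corner path on lid outer face, r from hinge; finger half width 11; TCP = corner+(11,73)
for a in np.arange(1.55,-0.01,-0.1):
    r=82; print(round(a,2), np.round([64-r*np.cos(a)+11*np.sin(a)+11, 42+r*np.sin(a)+11*np.cos(a)+73],1))
E
```

```text
7.6 case [142.3  29.5 177.3] tip z 104.3 yaw -0.19227177456193223 F [ 0.4  0.1 -0.3] w 0.25854072376008735 q6 1.9682833059665972
1.55 [ 84.3 197.2]
1.45 [ 76.  197.7]
1.35 [ 67.8 197.4]
1.25 [ 59.6 196.3]
1.15 [ 51.5 194.3]
1.05 [ 43.7 191.6]
0.95 [ 36.2 188.1]
0.85 [ 29.1 183.9]
0.75 [ 22.5 178.9]
0.65 [ 16.4 173.4]
0.55 [ 10.8 167.2]
0.45 [  5.9 160.6]
0.35 [  1.7 153.5]
0.25 [ -1.7 145.9]
0.15 [ -4.4 138.1]
0.05 [ -6.3 130.1]
```

Call:
carry_out(
  targets=[
    {"dx": -0.01,"dy": 0,"dz": 0,"twist": 0},
    {"dx": -0.01,"dy": 0,"dz": 0,"twist": 0},
    {"dx": -0.007,"dy": 0,"dz": -0.002,"twist": 0},
    {"dx": -0.005,"dy": 0,"dz": -0.002,"twist": 0},
    {"dx": -0.005,"dy": 0,"dz": -0.003,"twist": 0},
    {"dx": -0.005,"dy": 0,"dz": -0.003,"twist": 0},
    {"dx": -0.005,"dy": 0,"dz": -0.003,"twist": 0},
    {"dx": -0.005,"dy": 0,"dz": -0.003,"twist": 0},
    {"dx": -0.004,"dy": 0,"dz": -0.002,"twist": 0},
    {"dx": -0.004,"dy": 0,"dz": -0.002,"twist": 0},
  ],
)

```text
time_s: 8.6
tcp_pos: [580.9, 221.7, 197.0]
tool_rot: [0.995, -0.097, 0.0, 0.0]
ft_force: [1.6, -0.2, -2.0]
grip_width: -0.1
grip_force: 1.2
```

```bash
python3 st.py
```

```text
8.6 case [ 82.8  28.6 197. ] tip z 124.0 yaw -0.19332228894366477 F [ 1.6  0.1 -2. ] w -0.08449965842326121 q6 2.005800841870491
```

Call:
carry_out(
  targets=[
    {"dx": -0.004,"dy": 0,"dz": 0,"twist": 0},
    {"dx": -0.004,"dy": 0,"dz": 0,"twist": 0},
    {"dx": -0.004,"dy": 0,"dz": 0,"twist": 0},
    {"dx": -0.004,"dy": 0,"dz": 0,"twist": 0},
    {"dx": -0.004,"dy": 0,"dz": 0.0005,"twist": 0},
    {"dx": -0.004,"dy": 0,"dz": 0.0005,"twist": 0},
    {"dx": -0.004,"dy": 0,"dz": 0.001,"twist": 0},
    {"dx": -0.004,"dy": 0,"dz": 0.001,"twist": 0},
    {"dx": -0.004,"dy": 0,"dz": 0.001,"twist": 0},
    {"dx": -0.004,"dy": 0,"dz": 0.0015,"twist": 0},
  ],
)

```text
time_s: 9.6
tcp_pos: [541.5, 229.6, 191.1]
tool_rot: [0.995, -0.096, -0.0, 0.0]
ft_force: [1.6, 0.2, 1.0]
grip_width: 0.2
grip_force: 1.0
```

```bash
python3 st.py
```

```text
9.6 case [ 42.6  28.7 191.1] tip z 118.1 yaw -0.19316435422288158 F [1.5 0.5 1. ] w 0.2057696749283423 q6 2.034766691238953
```

Still in contact and on the arc; I follow it down.

Call:
carry_out(
  targets=[
    {"dx": -0.0035,"dy": 0,"dz": 0.0015,"twist": 0},
    {"dx": -0.0035,"dy": 0,"dz": 0.002,"twist": 0},
    {"dx": -0.0035,"dy": 0,"dz": 0.002,"twist": 0},
    {"dx": -0.0035,"dy": 0,"dz": 0.0025,"twist": 0},
    {"dx": -0.003,"dy": 0,"dz": 0.0025,"twist": 0},
    {"dx": -0.003,"dy": 0,"dz": 0.0025,"twist": 0},
    {"dx": -0.003,"dy": 0,"dz": 0.003,"twist": 0},
    {"dx": -0.003,"dy": 0,"dz": 0.003,"twist": 0},
    {"dx": -0.003,"dy": 0,"dz": 0.003,"twist": 0},
    {"dx": -0.003,"dy": 0,"dz": 0.003,"twist": 0},
  ],
)

```text
time_s: 10.6
tcp_pos: [510.3, 235.6, 166.0]
tool_rot: [0.995, -0.096, 0.0, 0.0]
ft_force: [1.7, 0.3, 1.6]
grip_width: -0.1
grip_force: 0.8
```

```bash
python3 st.py
```

```text
10.6 case [ 10.8  28.6 166. ] tip z 93.0 yaw -0.1931874076358504 F [1.6 0.6 1.6] w -0.05869602176070794 q6 2.0604872093206503
```

Call:
carry_out(
  targets=[
    {"dx": -0.002,"dy": 0,"dz": 0.003,"twist": 0},
    {"dx": -0.002,"dy": 0,"dz": 0.003,"twist": 0},
    {"dx": -0.002,"dy": 0,"dz": 0.003,"twist": 0},
    {"dx": -0.002,"dy": 0,"dz": 0.003,"twist": 0},
    {"dx": -0.0015,"dy": 0,"dz": 0.003,"twist": 0},
    {"dx": -0.0015,"dy": 0,"dz": 0.003,"twist": 0},
    {"dx": -0.001,"dy": 0,"dz": 0.003,"twist": 0},
    {"dx": -0.001,"dy": 0,"dz": 0.003,"twist": 0},
    {"dx": -0.001,"dy": 0,"dz": 0.003,"twist": 0},
    {"dx": -0.001,"dy": 0,"dz": 0.002,"twist": 0},
  ],
)

```text
time_s: 11.6
tcp_pos: [495.8, 238.5, 137.0]
tool_rot: [0.995, -0.096, 0.0, 0.0]
ft_force: [1.4, -0.4, 0.9]
grip_width: 0.1
grip_force: 0.7
```

```bash
python3 st.py
```

```text
11.6 case [ -4.   28.6 137. ] tip z 64.0 yaw -0.1931524474616242 F [ 1.5 -0.2  0.9] w 0.10023261705090034 q6 2.073255956836737
```

Call:
carry_out(
  targets=[
    {"dx": -0.0005,"dy": 0,"dz": 0.0015,"twist": 0},
    {"dx": -0.0005,"dy": 0,"dz": 0.0015,"twist": 0},
    {"dx": 0,"dy": 0,"dz": 0.0015,"twist": 0},
    {"dx": 0,"dy": 0,"dz": 0.0015,"twist": 0},
    {"dx": 0,"dy": 0,"dz": 0.001,"twist": 0},
    {"dx": 0,"dy": 0,"dz": 0.001,"twist": 0},
    {"dx": 0,"dy": 0,"dz": 0.001,"twist": 0},
  ],
)

```text
time_s: 12.3
tcp_pos: [494.6, 238.7, 128.3]
tool_rot: [0.995, -0.096, -0.0, 0.0]
ft_force: [-1.2, 0.4, 1.4]
grip_width: -0.2
grip_force: 0.8
```

Call:
carry_out(
  targets=[
    {"dx": 0,"dy": 0,"dz": 0.001,"twist": 0},
    {"dx": 0,"dy": 0,"dz": 0.0005,"twist": 0},
    {"dx": 0,"dy": 0,"dz": 0.0005,"twist": 0},
  ],
)

```text
time_s: 12.6
tcp_pos: [494.7, 238.7, 126.3]
tool_rot: [0.995, -0.096, -0.0, 0.0]
ft_force: [-1.8, -0.2, 1.8]
grip_width: 0.1
grip_force: 0.8
```

```bash
python3 st.py
```

```text
12.6 case [ -5.   28.7 126.3] tip z 53.3 yaw -0.19322389232775938 F [-1.7 -0.6  1.8] w 0.09065266013570458 q6 2.0740958469014417
```

Press on in small steps until the force rises at the stop.

Call:
carry_out(
  targets=[
    {"dx": 0,"dy": 0,"dz": 0.0005,"twist": 0},
    {"dx": 0,"dy": 0,"dz": 0.0005,"twist": 0},
  ],
)

```text
time_s: 12.8
tcp_pos: [494.8, 238.7, 125.6]
tool_rot: [0.995, -0.096, 0.0, 0.0]
ft_force: [-3.3, -0.4, 8.0]
grip_width: 0.2
grip_force: 3.8
```

Call:
carry_out(
  targets=[
    {"dx": 0,"dy": 0,"dz": 0.0005,"twist": 0},
    {"dx": 0,"dy": 0,"dz": 0.0005,"twist": 0},
  ],
)

```text
time_s: 13.0
tcp_pos: [494.8, 238.7, 125.5]
tool_rot: [0.995, -0.096, 0.0, -0.0]
ft_force: [-5.7, -1.7, 15.4]
grip_width: 0.1
grip_force: 7.8
```

Force rose from 2 to 15 N with no further travel and the tip at 53 mm, so the lid is shut. Now the button.

Call:
carry_out(
  targets=[
    {"dx": 0,"dy": 0,"dz": -0.01,"twist": 0},
    {"dx": 0,"dy": 0,"dz": -0.03,"twist": 0},
    {"dx": -0.03,"dy": 0.02,"dz": -0.01,"twist": 0},
    {"dx": -0.03,"dy": 0.02,"dz": 0,"twist": 0},
    {"dx": -0.04,"dy": 0.003,"dz": 0,"twist": 0},
    {"dx": 0,"dy": 0,"dz": 0,"twist": 0},
  ],
)

```text
time_s: 13.6
tcp_pos: [384.0, 215.2, 174.3]
tool_rot: [0.995, -0.096, -0.002, 0.001]
ft_force: [0.1, -0.7, 0.6]
grip_width: 0.1
grip_force: 0.0
```

```bash
python3 st.py; python3 - <<'E'
import numpy as np
for f in np.append(np.arange(-.35,1.56,.2),1.571):
    d=np.array([np.sin(f),-np.cos(f)]);n=np.array([np.cos(f),np.sin(f)])
    print(round(f,2),([-51,20]+40*d-(8+11*abs(n[0])+14.5*abs(n[1]))*n).round(1))
E
python3 -c "
from h import *
a=snap('scene','s4')['frame'][200:410,200:410,::-1]; b=snap('top','t4')['frame'][195:345,155:345,::-1]
cv2.imwrite('pics/m4.png',np.hstack([cv2.resize(a,(398,398),interpolation=3),cv2.resize(b,(398,398),interpolation=3)]))"
```

```text
13.6 case [-109.2  -15.6  174.3] tip z 101.3 yaw -0.19224127181469042 F [ 0.2 -0.7  0.6] w 0.07991131703535594 q6 2.09914307472789
-0.35 [-86.6  -9.6]
-0.15 [-77.8 -16.4]
0.05 [-68.7 -20.9]
0.25 [-62.7 -24.3]
0.45 [-55.4 -26.5]
0.65 [-47.1 -27.3]
0.85 [-38.2 -26. ]
1.05 [-29.3 -22.5]
1.25 [-21.  -16.6]
1.45 [-14.1  -8.4]
1.57 [-11.   -2.5]
```

View pics/m4.png

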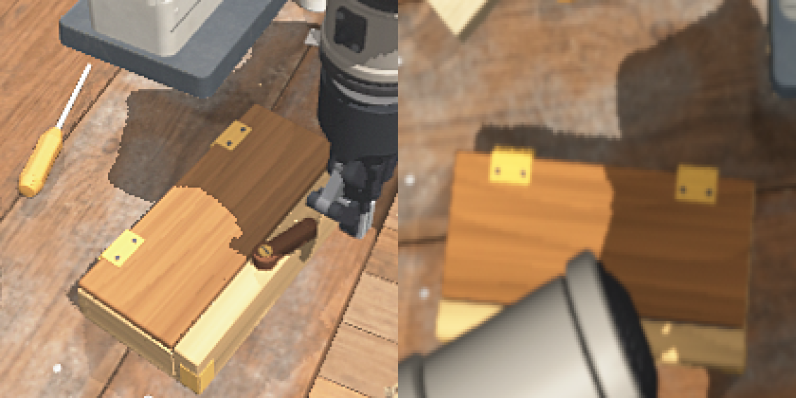

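The lid is shut flush and the button still points along the rail, about (265,258) to (310,232). I lower the finger in front of it.

Call:
carry_out(
  targets=[
    {"dx": 0,"dy": 0,"dz": 0.02,"twist": 0},
    {"dx": 0,"dy": 0,"dz": 0.02,"twist": 0},
    {"dx": 0,"dy": 0,"dz": 0.004,"twist": 0},
    {"dx": 0,"dy": 0,"dz": 0,"twist": 0},
    {"dx": 0,"dy": 0,"dz": 0,"twist": 0},
  ],
)

```text
time_s: 14.2
tcp_pos: [389.3, 215.9, 130.9]
tool_rot: [0.995, -0.097, 0.001, -0.0]
ft_force: [-0.1, -0.1, 0.3]
grip_width: 0.1
grip_force: 0.0
```

```bash
python3 st.py
```

```text
14.2 case [-104.1  -14.   130.9] tip z 57.9 yaw -0.19339237183485913 F [-0.1 -0.1  0.3] w 0.09268320332362062 q6 2.098207227683987
```

Call:
carry_out(
  targets=[
    {"dx": 0.005,"dy": 0,"dz": 0,"twist": 0},
    {"dx": 0.005,"dy": 0,"dz": 0,"twist": 0},
    {"dx": 0.004,"dy": 0,"dz": 0,"twist": 0},
    {"dx": 0.004,"dy": 0.001,"dz": 0,"twist": 0},
    {"dx": 0.004,"dy": 0.002,"dz": 0,"twist": 0},
    {"dx": 0.004,"dy": 0.002,"dz": 0,"twist": 0},
    {"dx": 0.004,"dy": 0.002,"dz": 0,"twist": 0},
    {"dx": 0.004,"dy": 0.001,"dz": 0,"twist": 0},
    {"dx": 0.004,"dy": 0.001,"dz": 0,"twist": 0},
    {"dx": 0.003,"dy": 0.001,"dz": 0,"twist": 0},
  ],
)

```text
time_s: 15.2
tcp_pos: [427.0, 197.9, 130.3]
tool_rot: [0.995, -0.097, -0.0, 0.0]
ft_force: [-1.7, 0.3, 0.5]
grip_width: -0.1
grip_force: 0.5
```

Call:
carry_out(
  targets=[
    {"dx": 0.004,"dy": 0.001,"dz": 0,"twist": 0},
    {"dx": 0.004,"dy": 0.001,"dz": 0,"twist": 0},
    {"dx": 0.004,"dy": 0.001,"dz": 0,"twist": 0},
    {"dx": 0.004,"dy": 0,"dz": 0,"twist": 0},
    {"dx": 0.004,"dy": -0.0005,"dz": 0,"twist": 0},
    {"dx": 0.004,"dy": -0.001,"dz": 0,"twist": 0},
    {"dx": 0.004,"dy": -0.001,"dz": 0,"twist": 0},
    {"dx": 0.004,"dy": -0.002,"dz": 0,"twist": 0},
  ],
)

```text
time_s: 16.0
tcp_pos: [458.7, 193.3, 130.4]
tool_rot: [0.995, -0.096, -0.0, 0.0]
ft_force: [-0.6, -0.3, 0.4]
grip_width: 0.0
grip_force: 0.6
```

```bash
python3 st.py
```

```text
16.0 case [-31.7 -22.8 130.4] tip z 57.4 yaw -0.19324716089986094 F [-0.5 -0.4  0.4] w 0.046567490280687074 q6 2.0090667245555895
```

Contact holds at (−31.7, −22.8), about φ = 1.0. Now the last part of the arc.

Call:
carry_out(
  targets=[
    {"dx": 0.003,"dy": -0.0015,"dz": 0,"twist": 0},
    {"dx": 0.003,"dy": -0.002,"dz": 0,"twist": 0},
    {"dx": 0.003,"dy": -0.002,"dz": 0,"twist": 0},
    {"dx": 0.002,"dy": -0.002,"dz": 0,"twist": 0},
    {"dx": 0.002,"dy": -0.002,"dz": 0,"twist": 0},
    {"dx": 0.002,"dy": -0.002,"dz": 0,"twist": 0},
    {"dx": 0.002,"dy": -0.003,"dz": 0,"twist": 0},
    {"dx": 0.002,"dy": -0.003,"dz": 0,"twist": 0},
    {"dx": 0,"dy": -0.002,"dz": 0,"twist": 0},
  ],
)

```text
time_s: 16.9
tcp_pos: [481.3, 209.0, 130.4]
tool_rot: [0.995, -0.096, 0.0, -0.0]
ft_force: [0.9, -1.2, 0.3]
grip_width: -0.3
grip_force: 0.6
```

```bash
python3 st.py
```

```text
16.9 case [-12.6  -3.  130.4] tip z 57.4 yaw -0.19320518660788144 F [ 1.1 -1.1  0.3] w -0.26440349548399145 q6 2.0279461370714444
```

Call:
carry_out(
  targets=[
    {"dx": 0,"dy": -0.001,"dz": 0,"twist": 0},
    {"dx": 0,"dy": -0.001,"dz": 0,"twist": 0},
    {"dx": 0,"dy": -0.001,"dz": 0,"twist": 0},
  ],
)

```text
time_s: 17.2
tcp_pos: [481.5, 211.8, 130.5]
tool_rot: [0.995, -0.096, 0.0, 0.0]
ft_force: [-0.3, -1.7, 0.5]
grip_width: -0.0
grip_force: 0.6
```

Call:
carry_out(
  targets=[
    {"dx": 0,"dy": -0.001,"dz": 0,"twist": 0},
    {"dx": 0,"dy": -0.001,"dz": 0,"twist": 0},
  ],
)

```text
time_s: 17.4
tcp_pos: [481.8, 213.8, 130.4]
tool_rot: [0.995, -0.096, 0.0, 0.0]
ft_force: [1.2, -1.7, 1.4]
grip_width: -0.0
grip_force: 0.7
```

```bash
python3 st.py
```

```text
17.4 case [-12.9   1.7 130.4] tip z 57.4 yaw -0.19328382479872008 F [ 1.5 -1.4  1.4] w -0.04342678837264246 q6 2.0363987464779982
```

Call:
carry_out(
  targets=[
    {"dx": 0,"dy": -0.001,"dz": 0,"twist": 0},
    {"dx": 0,"dy": -0.001,"dz": 0,"twist": 0},
  ],
)

```text
time_s: 17.6
tcp_pos: [482.1, 214.8, 130.4]
tool_rot: [0.995, -0.096, -0.0, 0.001]
ft_force: [1.1, -10.0, 3.1]
grip_width: 0.3
grip_force: 5.0
```

Call:
carry_out(
  targets=[
    {"dx": 0,"dy": -0.001,"dz": 0,"twist": 0},
    {"dx": 0,"dy": -0.0005,"dz": 0,"twist": 0},
  ],
)

```text
time_s: 17.8
tcp_pos: [482.3, 215.2, 130.3]
tool_rot: [0.995, -0.096, -0.0, 0.002]
ft_force: [0.7, -14.5, 3.5]
grip_width: 0.2
grip_force: 7.2
```

```bash
python3 st.py
```

```text
17.8 case [-12.8   3.2 130.3] tip z 57.3 yaw -0.1924734809397055 F [  3.5 -14.    3.5] w 0.19867954558380155 q6 2.04238629275661
```

The stop is reached (14 N). I back off sideways, rise and check.

Call:
carry_out(
  targets=[
    {"dx": 0,"dy": 0.005,"dz": 0,"twist": 0},
    {"dx": 0,"dy": 0.01,"dz": 0,"twist": 0},
    {"dx": 0,"dy": 0.01,"dz": -0.01,"twist": 0},
    {"dx": 0,"dy": 0.01,"dz": -0.04,"twist": 0},
    {"dx": 0,"dy": 0.03,"dz": -0.04,"twist": 0},
    {"dx": 0,"dy": 0.04,"dz": -0.03,"twist": 0},
    {"dx": 0,"dy": 0.04,"dz": 0,"twist": 0},
    {"dx": 0,"dy": 0.04,"dz": 0,"twist": 0},
    {"dx": 0,"dy": 0.04,"dz": 0,"twist": 0},
    {"dx": 0,"dy": 0,"dz": 0,"twist": 0},
  ],
)

```text
time_s: 18.8
tcp_pos: [438.2, -7.3, 251.2]
tool_rot: [0.995, -0.099, 0.0, 0.001]
ft_force: [-0.9, 1.2, -0.1]
grip_width: 0.0
grip_force: 0.0
```

```bash
python3 st.py; python3 -c "
from h import *
a=snap('scene','s5')['frame'][200:410,200:410,::-1]; b=snap('top','t5')['frame'][195:345,155:345,::-1]
cv2.imwrite('pics/m5.png',np.hstack([cv2.resize(a,(398,398),interpolation=3),cv2.resize(b,(398,398),interpolation=3)]))"
```

```text
18.8 case [ -13.4 -223.6  251.2] tip z 178.2 yaw -0.19803027817183372 F [-1.1  1.  -0.1] w 0.04996608974794482 q6 1.5779528251332324
```

View pics/m5.png

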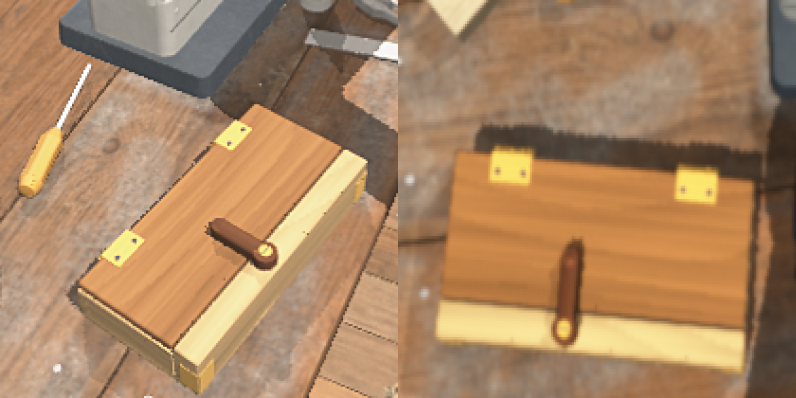

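The lid is shut flush and the button stands square over it, from pivot (563,328) to tip (574,245). I hand the job in.

```bash
python3 -c "
from h import *
print(r.sign_off())"
```

```text
the job is handed in; nothing more can be done
None
```

The chisel is home in its trough, the lid was let down gently and is fully shut, and the turn button is square over it; the job is handed in at about 19 s of the 61 s allowed.

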